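# Earth-check the record drying rack with a cranked probe

## Robot

A 6-joint arm with a two-finger parallel gripper is mounted at the origin on the work surface. World frame = base frame: x ahead of the robot, y to its left, z up, the work surface at z = 0. Lengths are in m, angles in degrees, forces in N, time in s.
With the tool pointing down it reaches from about 0.35 to 0.875 m from the base axis. Payload 15.5 kg.
Tool frame: the origin (TCP) lies midway between the tips of the shut fingers; the grasp point (between the pads) lies 19 mm behind it; z points along the fingers, y is the line along which they close (so a half turn about z gives the same grasp; the last joint's range is limited). The gripper opens to 85 mm and grips with 20 to 120 N. Pads are 22 mm wide; open, the fingers measure 114 mm over their backs; the gripper's body (76 mm by 85 mm) begins 54 mm behind the grasp point. The pads swing forward as they close: fully open they stand 13 mm farther back than shut.
Start: joints at [69.07, 28.281, 77.091, -0, 74.628, -5.472], TCP at [0.167, 0.602, 0.21] pointing down, gripper open.
Joint ranges: [-166.48, 166.48], [-47.26, 123.95], [12.59, 153.08], [-70.14, 250.14], [6.76, 159.57], [-176.63, 176.63]. Speed limits (degrees/s): [108.29, 108.29, 147.25, 172.46, 172.46, 172.46].

## Interface

Orientations are given as a 3x3 rotation matrix whose columns are the frame's x, y, z axes.
In Python, from rig import sense, vision, workorder gives the robot as it stands. The module is installed in compiled form; this text tells all that it offers.
- The arm moves only by the tool move_arm, never from a script. Its argument "plan" is a list of rows, each a list of 2 entries, a list of its own where there are three numbers: the shift along the tool's x, y, z in m, then the turn, a rotation vector about the tool's x, y, z in rad. In form: [[[x, y, z], [wx, wy, wz]], ...]. A call has 1 to 20 rows; each row is the pose to reach, as a shift and turn from the pose commanded when the call began, along the tool's axes at that moment; what a row does not reach only later rows make up. A row lasts 1/10 s, in which the tool goes at most 50 mm and 8.59 degrees, less where a joint would pass 70% of its speed; a pose out of reach is approached as far as the arm can. A call with a gripper value outside its range is refused whole. "fingers" is the finger opening in m, from 0 to 0.0854, set as the call begins (left out, the last holds). The fingers move at their own pace and stop on an object; "newtons" is the grip in N (left out, the last holds). Time passes only in rows, so rows that repeat a pose let the fingers close. It gives the time, the measured TCP pose, the force, the opening and the grip force at its end, in the units of the state.
- sense(): the state, without advancing time (a new reading comes with each control period).
- vision.grab_frame(name): name is "scene" or "side" or "wrist"; returns a dict with "img" (480x640x3 uint8, blue, green, red), "intrinsics" (3x3 intrinsics, pixels), "k1" (the pictures are not rectified: a ray, as slopes to the right and down, at radius r is drawn at 1 + k1 r^2 times it, then the intrinsics apply), "rvec" (rotation vector, rad) and "tvec" (3), from world to camera coordinates, as OpenCV has them; the wrist camera has in their place "mount" (4x4, takes a point from camera to tool coordinates, whose origin is the TCP and whose axes are the flange's). Camera axes: x right, y down, z forward; pixel columns grow to the right and rows downward; lengths in m; the calibration is good to about 2 mm. A picture is of the moment at which its call begins: read the wrist's pose just before it. There is no depth.
- workorder.hand_in(): hands the job in; it is judged then, once.
The state is a dict: "clock": time; "joint_pos": joint angles; "joint_vel": joint speeds; "joint_torque": joint torques, N m; "position": TCP position; "tool_rot": TCP orientation; "ft_force": force on the tool from outside, world axes, zero at the start; "moment": the same for the moment, N m; "grip_width": finger opening in m; "grip_force": force on a finger pad.
Only numpy, scipy, OpenCV 4.12 (cv2) and the standard library are available. Lean on these libraries where they do the work, as an engineer would, in place of code of your own. Each camera call takes 0.05 s, during which the arm holds its last target. There are 200 camera calls.

## Task

The test probe is tucked handle-first under the low wooden riser: draw it out by its steel nose, lay it flat on the grey mat and let go, then take it again by its black handle. With the probe's tip gently press about halfway down for a moment, one after the other, the sprung brass stud with the green collar on the vise, then the stud in each of the two rack bays that hold no record, the one nearer the green-collared stud first. Finally lay the probe flat back on the mat, without dropping it, and leave the record, the rack and everything else on the table undisturbed.

Things in the scene. Friction and masses are not known exactly. Their poses are not given: they have to be found in the camera images.
- probe: Loose 120 g probe, lying flat. Black handle 100 long x 24 wide x 30 high, yellow band near the front; origin: centre of the handle's underside, x to the tip, z up. From x = 50 to 150 a 10 mm round steel nose, axis 22 above the underside, then a brass needle sloping to the tip (x = 165, 1.5 above underside level). At the start 80 to 95 mm of nose, and the needle, stick out of the riser.
- probe_tip (a point): Point of the probe's brass needle (lowest point), 165 mm ahead of the handle's centre; axes as the probe's.
- probe_grip (a point): Middle of the probe's handle, 18 mm above its underside; axes as the probe's. Keep the grasp on the handle (within about 50 mm of here) when touching the studs.
- riser: Fixed low wooden riser, 300 (x) x 180 (y) x 71 mm high: 16 mm board on two 16 mm side panels at its x ends; 55 mm clear beneath, open at -y (front edge at y = -90, where the probe sticks out) and +y. Box stack and jar on its rear half, up to 151 mm high. Origin on the table under its centre.
- mat: Thin grey mat fixed on the table, 140 (x) x 300 (y) x 3 mm. Origin under its centre, on the table.
- rack: Fixed black vise gripping a pale wooden rack block; origin on the table under its centre. Block 110 (x) x 160 (y), top at 92 mm. Four dividers 8 mm thick, 110 deep, tops at 182 mm, at y = -72, -24, 24, 72, make three 40 mm bays open above and at both x ends; two hold studs (x = 5, y = -48, 0 or 48), one the record. Vise slide and knurled screw, 36 mm across, run out to y = -183.
- earth_top (a point): Sprung brass test stud with a green collar on the vise's slide, at x = 0, y = -125 in the rack's frame: flat round head 18 mm across, centre of its top face, about 80 mm above the table, open above.
- earth (a joint): press-down travel in m of that sprung stud, 0 at rest, 0.006 at the stop; light spring, about 0.4 N to start moving and 1.6 N at the stop
- pin_a_top (a point): Sprung brass test stud on a black collar in one empty bay of the rack: flat round head 18 mm across, centre of its top face. The top face is 14 mm above the block's top (about 106 mm above the table). Position swaps between bays from start to start.
- pin_a (a joint): press-down travel in m of that sprung stud, 0 at rest, 0.006 at the stop; light spring, about 0.4 N to start moving and 1.6 N at the stop
- pin_b_top (a point): Sprung brass test stud on a black collar in one empty bay of the rack: flat round head 18 mm across, centre of its top face. The top face is 14 mm above the block's top (about 106 mm above the table). Position swaps between bays from start to start.
- pin_b (a joint): press-down travel in m of that sprung stud, 0 at rest, 0.006 at the stop; light spring, about 0.4 N to start moving and 1.6 N at the stop
- record: White polystyrene record, 175 mm across, 4 thick, standing on edge, fixed, in one bay. Origin on the block's top, in the bay at the rack's x = 5; the disc lies in its x-z plane, centre at x = 15, z = 87.5, so its top is 267 mm above the table and it overhangs the block at both ends (its x from -72.5 to 102.5).
- squeegee: Bystander: blue T-shaped squeegee, 170 x 120 x 22 mm, loose.
- adapter: Bystander: brass spindle adapter, domed disc 38 mm across, 13 mm high, loose.
- comb: Bystander: tortoiseshell comb, 160 x 30 x 6 mm, loose.
- bottle: Bystander: green bottle, 60 mm across, 160 mm high, loose.
- brush: Bystander: brush, 150 mm long, lying along its x, loose.
- tin: Bystander: copper tin, 56 mm across, 40 mm high, loose.
Things that resemble listed ones, but are neither listed nor needed, are in the scene too. Leave any pink look-alike of the probe alone.

How it is judged:
By the outcome, as a careful person would: the job done as asked, in the order asked, and still so for the second after the job is handed in, with the robot touching nothing.
It also fails if it takes over 72 s, if anything falls off the work surface, if the arm or the gripper's body presses on something with over 40 N, if the wrist force passes 120 N, or if a joint passes its speed limit or range.

## Working session

There is one attempt and no reset: what is moved stays moved. The work goes in short steps, Python scripts to look and compute and a tool call to move; the robot and the scene stay as the last step left them, time stands still between calls to the robot, and variables do not carry over. Pictures are saved under pics/ and viewed, at most 10 in all, crops included, and the job is handed in when it is done.

Besides the shell and the picture viewer there is one more tool, called after ">>>" by a JSON object that holds its "api" and its "payload". move_arm: Moves the arm, as the interface text tells. Its arguments: {"type":"object","properties":{"plan":{"type":"array"},"fingers":{"type":"number"},"newtons":{"type":"number"}},"required":["plan"]}

```bash
mkdir -p pics
cat > h.py <<'E'
import numpy as np, cv2
from rig import sense, vision, workorder
def grab(n):
    s=sense(); f=vision.grab_frame(n); K=np.array(f["intrinsics"],float)
    if n=="wrist":
        M=np.array(f["mount"]); T=np.eye(4); T[:3,:3]=s["tool_rot"]; T[:3,3]=s["position"]; C=T@M
        R=C[:3,:3].T; t=-R@C[:3,3]
    else:
        R=cv2.Rodrigues(np.array(f["rvec"],float))[0]; t=np.array(f["tvec"],float).ravel()
    return dict(img=f["img"],K=K,k1=float(f["k1"]),R=R,t=t)
def ray(f,u,v):
    d=np.linalg.solve(f["K"],[u,v,1.]); x=d[:2].copy()
    for _ in range(20): x=d[:2]/(1+f["k1"]*(x@x))
    return -f["R"].T@f["t"], f["R"].T@np.array([x[0],x[1],1])
def onz(f,u,v,z):
    o,d=ray(f,u,v); return o+d*(z-o[2])/d[2]
def proj(f,p):
    c=f["R"]@np.array(p)+f["t"]; x=c[:2]/c[2]; x=x*(1+f["k1"]*(x@x)); return (f["K"]@[x[0],x[1],1])[:2]
def tri(f,a,g,b):
    o,d=ray(f,*a); q,e=ray(g,*b); s=np.linalg.lstsq(np.c_[d,-e],q-o,rcond=None)[0]
    return (o+s[0]*d+q+s[1]*e)/2, np.linalg.norm(o+s[0]*d-q-s[1]*e)
E
python3 - <<'E'
from h import *
import pickle
for n in ("scene","side","wrist"):
    f=grab(n); cv2.imwrite(f"pics/{n}0.png",f["img"]); pickle.dump(f,open(n+"0.pkl","wb"))
    print(n,f["k1"],f["K"][0,0],-f["R"].T@f["t"])
s=sense(); print(s["clock"],s["position"],s["tool_rot"],s["grip_width"])
E
```

```text
scene 0.03921318611497122 600.8542645764055 [ 1.36518588 -0.21086668  1.22648976]
side -0.0788547421404755 476.8604500486419 [ 0.39559853 -0.89014233  0.98222617]
wrist 0.022927528843810226 355.64261126624405 [0.08654341 0.62355157 0.37326875]
0.15 [0.16648233 0.60212477 0.209437  ] [[-9.63820715e-01  2.66551158e-01 -3.29938562e-04]
 [ 2.66551348e-01  9.63820331e-01 -8.65204721e-04]
 [ 8.73801743e-05 -9.21847802e-04 -9.99999571e-01]] 0.08531339405775272
```

View pics/scene0.png

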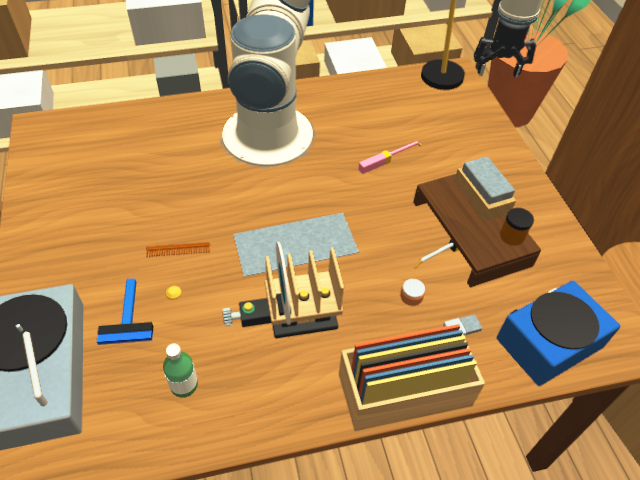

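View pics/side0.png

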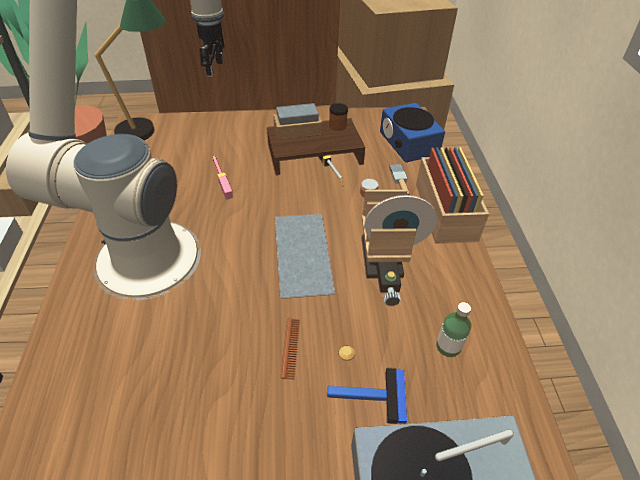

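Run:
```python
import pickle,cv2,numpy as np
a=pickle.load(open("scene0.pkl","rb"))["img"]; b=pickle.load(open("side0.pkl","rb"))["img"]
c=lambda im,x,y,w,h,s: cv2.resize(im[y:y+h,x:x+w],None,fx=s,fy=s,interpolation=cv2.INTER_CUBIC)
out=np.vstack([np.hstack([c(a,215,235,133,100,3),c(b,350,190,133,100,3)]),np.hstack([c(a,400,160,133,100,3) ,c(b,260,110,133,100,3)])])
out=np.vstack([np.hstack([c(a,220,235,133,100,3),c(b,340,190,133,105,3)[:300]]),np.hstack([c(a,410,170,133,100,3) ,c(b,255,100,133,100,3)])])
cv2.imwrite("pics/crops.png",out); print(out.shape)
```

```text
(600, 798, 3)
```

View pics/crops.png

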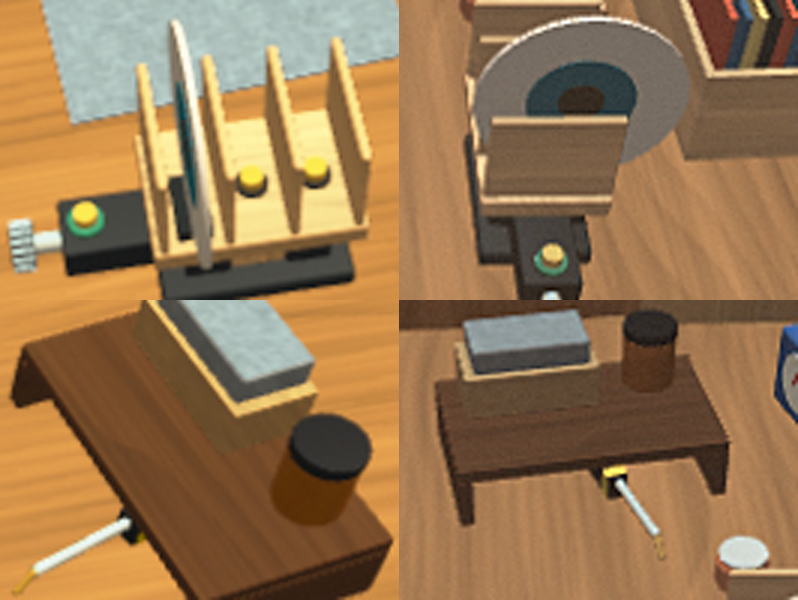

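Run:
```python
from h import *
import pickle
a=pickle.load(open("scene0.pkl","rb")); b=pickle.load(open("side0.pkl","rb"))
def yel(f,x,y,w,h):
    m=cv2.inRange(cv2.cvtColor(f["img"],cv2.COLOR_BGR2HSV),(20,150,120),(35,255,255))
    n,l,s,c=cv2.connectedComponentsWithStats(m[y:y+h,x:x+w]); 
    return [(c[i]+[x,y],s[i]) for i in range(1,n) if s[i][4]>8]
for p,st in yel(a,220,235,133,100): print("A",p,st,onz(a,*p,.08),onz(a,*p,.106))
for p,st in yel(b,340,190,133,105): print("B",p,st,onz(b,*p,.078))
for n,p,q,z in (("tip",(415,266.7),(342,184.3),.0015),("noseend",(422.7,259.3),(338.8,178.3),.022),("nosebase",(452.7,244),(328.7,161),.022)):
    print(n,tri(a,p,b,q),onz(a,*p,z),onz(b,*q,z))
# riser top corners: crop scene left-front(25,347) right-front (210,600?) ; side LF(440,466-?)..
print("riserLF",onz(a,410+25/3,170+47/3,.071), onz(b,255+(457-399)/3,100+(473-300)/3,.071))
print("riserRF",onz(b,255+(728-399)/3,100+(438-300)/3,.071))
print("riserRB",onz(a,410+390/3,170+(542-300)/3,.071),onz(b,255+(688-399)/3,100+(355-300)/3,.071))
# mat
for f in (a,b):
    for u in ([(234,236),(346,215),(357,244),(243,271)] if f is a else [(275,216),(322,214),(334,294),(280,298)]): print("mat",onz(f,*u,.003).round(4))
# rack: divider top corners scene
for u in [(139,65),(205,57),(271,47),(335,39),(168,165-0),(370,157)]: print("div",onz(a,220+u[0]/3,235+u[1]/3,.182).round(4))
```

```text
A [324.7826087  290.89130435] [101  53   8   7  46] [0.63761901 0.0188816  0.08      ] [0.65411871 0.01367138 0.106     ]
A [303.36956522 293.89130435] [80 56  8  7 46] [ 0.63530224 -0.03061488  0.08      ] [ 0.65185448 -0.03470261  0.106     ]
A [247.92156863 305.8627451 ] [25 67  7  9 51] [ 0.64022918 -0.15857275  0.08      ] [ 0.65666969 -0.15975867  0.106     ]
tip (array([0.56660384, 0.27327773, 0.00671951]), np.float64(0.0033207647948120074)) [0.56476539 0.27399217 0.0015    ] [0.56675944 0.28165378 0.0015    ]
noseend (array([0.55691139, 0.29450898, 0.0162968 ]), np.float64(0.00037718781271924473)) [0.56054062 0.29228208 0.022     ] [0.55604349 0.28726771 0.022     ]
nosebase (array([0.53095916, 0.38296701, 0.02065247]), np.float64(0.002917283595468965)) [0.53045609 0.38355775 0.022     ] [0.53142343 0.37915365 0.022     ]
riserLF [0.3606431  0.34331589 0.071     ] [0.35392886 0.33988926 0.071     ]
riserRF [0.64914216 0.39007329 0.071     ]
riserRB [0.6275218  0.55778327 0.071     ] [0.62495139 0.55841021 0.071     ]
mat [ 0.3733 -0.1559  0.003 ]
mat [0.3642 0.1489 0.003 ]
mat [0.4657 0.1507 0.003 ]
mat [ 0.4886 -0.1506  0.003 ]
mat [0.3521 0.1434 0.003 ]
mat [0.4924 0.1449 0.003 ]
mat [ 0.5014 -0.1542  0.003 ]
mat [ 0.3633 -0.1593  0.003 ]
div [ 0.5898 -0.1041  0.182 ]
div [ 0.5927 -0.056   0.182 ]
div [ 0.5938 -0.0071  0.182 ]
div [0.5964 0.0403 0.182 ]
div [ 0.6789 -0.1001  0.182 ]
div [0.7019 0.0384 0.182 ]
```

```bash
cat >> h.py <<'E'
from scipy.spatial.transform import Rotation as Ro
def Rt(yaw):
    a=np.radians(yaw); c,s=np.cos(a),np.sin(a); return np.array([[c,s,0],[s,-c,0],[0,0,-1.]])
def go(*ts):
    s=sense(); R=np.array(s["tool_rot"]); p=np.array(s["position"])
    for x,y,z,yaw in ts: print((R.T@(np.array([x,y,z])-p)).round(4), Ro.from_matrix(R.T@Rt(yaw)).as_rotvec().round(4))
E
python3 - <<'E'
from h import *
go((.548,.325,.22,106.6))
E
```

```text
[-0.4416 -0.1654 -0.0104] [-9.0000e-04  4.0000e-04  1.0113e+00]
```

>>> {"api": "move_arm", "payload": {"plan": [[[-0.4416,-0.1654,-0.0104],[-0.0009,0.0004,1.0113]],[[-0.4416,-0.1654,-0.0104],[-0.0009,0.0004,1.0113]],[[-0.4416,-0.1654,-0.0104],[-0.0009,0.0004,1.0113]],[[-0.4416,-0.1654,-0.0104],[-0.0009,0.0004,1.0113]],[[-0.4416,-0.1654,-0.0104],[-0.0009,0.0004,1.0113]],[[-0.4416,-0.1654,-0.0104],[-0.0009,0.0004,1.0113]],[[-0.4416,-0.1654,-0.0104],[-0.0009,0.0004,1.0113]],[[-0.4416,-0.1654,-0.0104],[-0.0009,0.0004,1.0113]],[[-0.4416,-0.1654,-0.0104],[-0.0009,0.0004,1.0113]],[[-0.4416,-0.1654,-0.0104],[-0.0009,0.0004,1.0113]],[[-0.4416,-0.1654,-0.0104],[-0.0009,0.0004,1.0113]],[[-0.4416,-0.1654,-0.0104],[-0.0009,0.0004,1.0113]],[[-0.4416,-0.1654,-0.0104],[-0.0009,0.0004,1.0113]],[[-0.4416,-0.1654,-0.0104],[-0.0009,0.0004,1.0113]],[[-0.4416,-0.1654,-0.0104],[-0.0009,0.0004,1.0113]]]}}

```text
clock: 1.65
position: [0.5474, 0.3259, 0.2204]
tool_rot: [[-0.287, 0.958, 0.0], [0.958, 0.287, 0.001], [0.001, 0.001, -1.0]]
ft_force: [-0.6, -0.8, -0.9]
grip_width: 0.0857
grip_force: 0.0
```

Run:
```python
from h import *
import pickle
f=grab("wrist"); pickle.dump(f,open("w1.pkl","wb")); cv2.imwrite("pics/w1.png",f["img"]); s=sense(); print(s["position"],s["joint_pos"],s["ft_force"])
```

```text
[0.54757273 0.3258441  0.22037263] [2.53672704e+01 2.87386562e+01 7.45029002e+01 3.88980764e-02
 7.67184466e+01 8.69959094e+00] [ 0.01530938 -0.04718239  0.22337254]
```

View pics/w1.png

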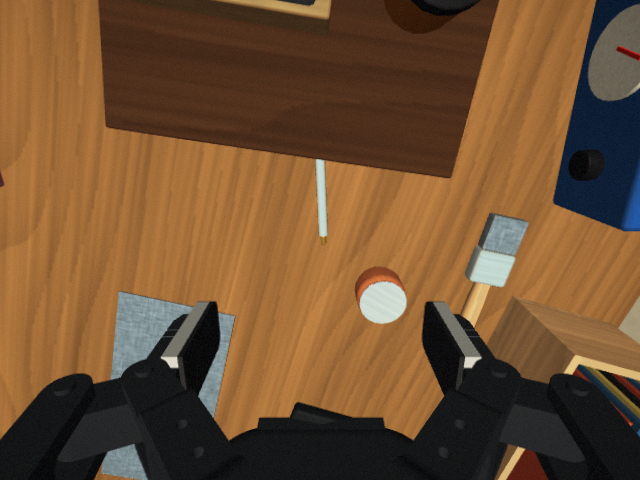

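Run:
```python
from h import *
import pickle
f=pickle.load(open("w1.pkl","rb"))
for n,u,z in (("nb",(320,160),.022),("ne",(323,236),.022),("tip",(323.5,243),.004),("tin",(381,302),.04),("rLF",(107,127),.071),("rRF",(452,177),.071),("matTL",(120,292),.003),("matTR",(235,316),.003)): print(n,onz(f,*u,z).round(4))
g=f["img"]; h=cv2.cvtColor(g,cv2.COLOR_BGR2HSV)[150:246,300:345]
m=(h[...,1]<90)&(h[...,2]>120); ys,xs=np.nonzero(m); ln=np.polyfit(ys+150,xs+300,1)
print(len(ys),ys.min()+150,ys.max()+150)
a=onz(f,np.polyval(ln,165),165,.025);b=onz(f,np.polyval(ln,230),230,.025); print(a,b,np.degrees(np.arctan2(*(b-a)[[1,0]])))
```

```text
nb [0.5365 0.3595 0.022 ]
ne [0.5628 0.2828 0.022 ]
tip [0.5677 0.2688 0.004 ]
tin [0.6437 0.2336 0.04  ]
rLF [0.3562 0.3402 0.071 ]
rRF [0.6505 0.3845 0.071 ]
matTL [0.3536 0.1398 0.003 ]
matTR [0.4913 0.1459 0.003 ]
713 159 236
[0.53761361 0.35508977 0.025     ] [0.56021931 0.29018041 0.025     ] -70.79852704846881
```

Run:
```python
from h import *
go((.552,.3133,.06,108.8),(.552,.3133,.007,108.8))
```

```text
[-0.0134  0.0006  0.1604] [ 0.0006 -0.0007 -0.0374]
[-0.0134  0.0005  0.2134] [ 0.0006 -0.0007 -0.0374]
```

>>> {"api": "move_arm", "payload": {"plan": [[[-0.0134,0.0006,0.04],[0,0,-0.0374]],[[-0.0134,0.0006,0.08],[0,0,-0.0374]],[[-0.0134,0.0006,0.12],[0,0,-0.0374]],[[-0.0134,0.0006,0.16],[0,0,-0.0374]],[[-0.0134,0.0006,0.18],[0,0,-0.0374]],[[-0.0134,0.0006,0.2],[0,0,-0.0374]],[[-0.0134,0.0006,0.208],[0,0,-0.0374]],[[-0.0134,0.0006,0.213],[0,0,-0.0374]],[[-0.0134,0.0006,0.213],[0,0,-0.0374]],[[-0.0134,0.0006,0.213],[0,0,-0.0374]]], "fingers": 0.05}}

```text
clock: 2.7
position: [0.5531, 0.3131, 0.0082]
tool_rot: [[-0.321, 0.947, 0.002], [0.947, 0.321, 0.001], [0.001, 0.002, -1.0]]
ft_force: [-0.4, 0.7, 0.5]
grip_width: 0.0502
grip_force: 0.0
```

>>> {"api": "move_arm", "payload": {"plan": [[[0,0,0],[0,0,0]],[[0,0,0],[0,0,0]],[[0,0,0],[0,0,0]],[[0,0,0],[0,0,0]],[[0,0,0],[0,0,0]],[[0,0,0],[0,0,0]],[[0,0,0],[0,0,0]],[[0,0,0],[0,0,0]]], "fingers": 0.0, "newtons": 90}}

```text
clock: 3.5
position: [0.5526, 0.3128, 0.0073]
tool_rot: [[-0.321, 0.947, 0.0], [0.947, 0.321, 0.001], [0.001, 0.001, -1.0]]
ft_force: [0.1, 0.4, 0.6]
grip_width: -0.0001
grip_force: 0.0
```

Run:
```python
from h import *
s=sense(); print(s["clock"],s["position"],s["grip_width"],s["grip_force"],s["ft_force"],s["moment"])
d=np.array([.3223,-.9466])
p=np.array(s["position"])
go((*p[:2],p[2]+.008,108.8),(*(p[:2]+d*.12),p[2]+.008,108.8))
```

```text
3.5 [0.55257291 0.31277143 0.00725135] -6.6232532984042e-05 0.0 [0.10339456 0.40883902 0.59529457] [ 0.00353354  0.03223514 -0.04966645]
[ 0.     0.    -0.008] [ 0.0005 -0.0007 -0.001 ]
[-1.2e-01  1.0e-04 -8.1e-03] [ 0.0005 -0.0007 -0.001 ]
```

Run:
```python
from h import *
f=grab("wrist"); g=grab("side"); a=grab("scene")
c=lambda im,x,y,w,h,s: cv2.resize(im[y:y+h,x:x+w],None,fx=s,fy=s,interpolation=cv2.INTER_CUBIC)
out=np.hstack([c(f["img"],0,0,640,480,.625)[:300],np.vstack([c(a["img"],400,200,133,100,3)[:150*2]])])
out2=np.hstack([np.pad(c(g["img"],255,100,133,100,3),((0,0),(0,400),(0,0)))[:, :out.shape[1]]])
out2=np.pad(out2,((0,0),(0,max(0,out.shape[1]-out2.shape[1])),(0,0)))
cv2.imwrite("pics/c2.png",np.vstack([out,out2]))
```

```text
(no output)
```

View pics/c2.png

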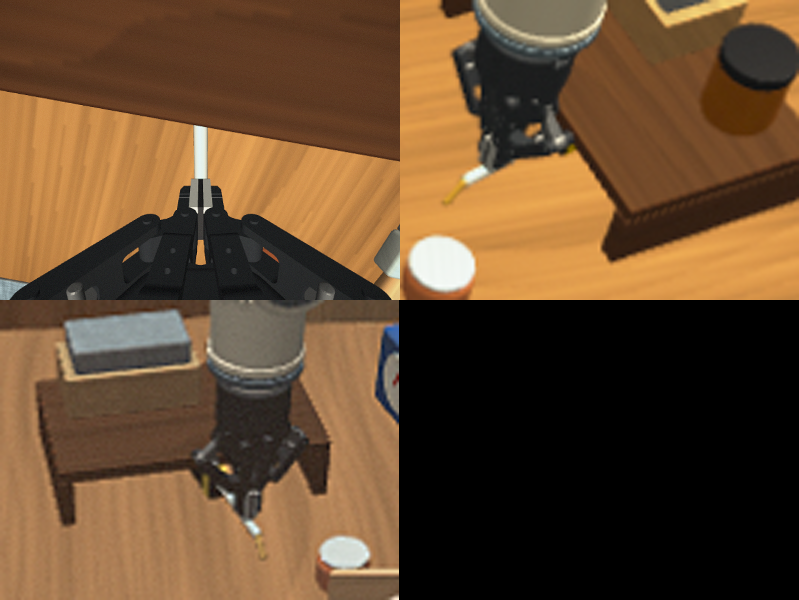

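Run:
```python
from h import *
f=grab("wrist");a=grab("scene")
c=lambda im,x,y,w,h,s: cv2.resize(im[y:y+h,x:x+w],None,fx=s,fy=s,interpolation=cv2.INTER_CUBIC)
out=np.hstack([c(f["img"],250,180,140,200,3),c(a["img"],405,220,60,100,6)])
print(out.shape,sense()["grip_width"],sense()["grip_force"])
cv2.imwrite("pics/c3.png",out)
```

```text
(600, 780, 3) -5.056784884847935e-06 0.0
```

View pics/c3.png

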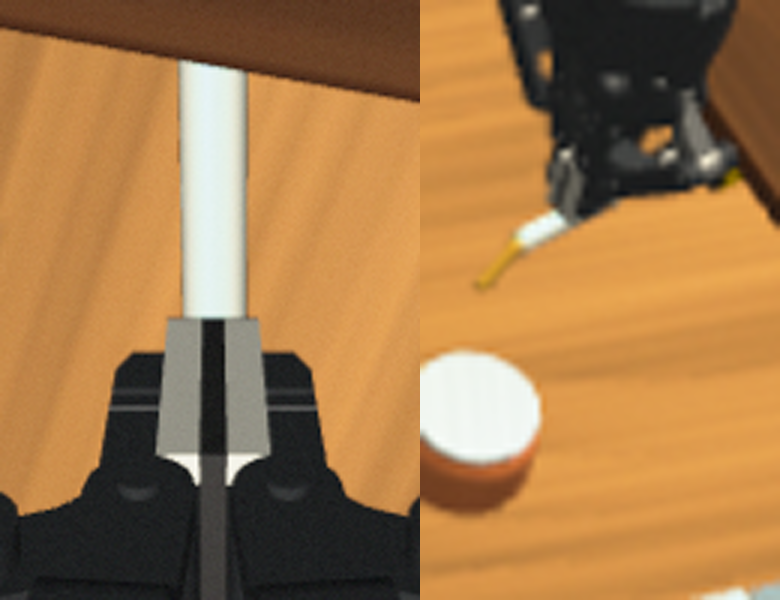

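Run:
```python
from h import *
f=grab("wrist"); s=sense(); R=np.array(s["tool_rot"]);p=np.array(s["position"])
for l in ((0,0,0),(.011,0,0),(.011,0,-.019),(.011,0,-.038),(.011,.005,-.019),(.011,-.005,-.019),(.011,.005,0),(.0,0,-.15)):
    u=proj(f,p+R@np.array(l)); print(l,u.round(1),((u-[250,180])*3).round())
a=grab("scene"); 
for z in (0,.02,.04): print(proj(a,[p[0],p[1],z]), ((proj(a,[p[0],p[1],z])-[405,220])*6).round())
```

```text
(0, 0, 0) [321.7 280.6] [215. 302.]
(0.011, 0, 0) [321.7 260.8] [215. 242.]
(0.011, 0, -0.019) [321.9 277.6] [216. 293.]
(0.011, 0, -0.038) [322.1 298.8] [216. 356.]
(0.011, 0.005, -0.019) [333.  277.6] [249. 293.]
(0.011, -0.005, -0.019) [310.8 277.6] [182. 293.]
(0.011, 0.005, 0) [331.7 260.8] [245. 242.]
(0.0, 0, -0.15) [327.3 940.6] [ 232. 2282.]
[427.84043713 260.64878944] [137. 244.]
[429.23096241 255.91800631] [145. 216.]
[430.65109029 251.0889807 ] [154. 187.]
```

Run:
```python
from h import *
a=grab("scene"); b=grab("side")
print(tri(a,(431.7,257.5),b,(337.3,171.7)))
p=sense()["position"]
for z in (0.007,.02,.03): print(z,proj(b,[p[0],p[1],z]),((proj(b,[p[0],p[1],z])-[255,100])*3+[0,300]).round())
c=lambda im,x,y,w,h,s: cv2.resize(im[y:y+h,x:x+w],None,fx=s,fy=s,interpolation=cv2.INTER_CUBIC)
o=np.hstack([c(a["img"],410,225,50,50,8),c(b["img"],312,145,50,50,8)])
for k,f,x,y in ((0,a,410,225),(400,b,312,145)):
    for z in (.007,.027):
        for d in (-.011,.011):
            u=(proj(f,[p[0]-.32*d,p[1]+.947*d,z])-[x,y])*8; cv2.circle(o,(int(u[0])+k,int(u[1])),2,(0,0,255) if z<.01 else (255,0,255),-1)
cv2.imwrite("pics/c4.png",o)
```

```text
(array([0.55605928, 0.31931067, 0.02036695]), np.float64(0.005726312046925132))
0.007 [336.75956237 176.96502015] [245. 531.]
0.02 [336.93395059 173.80977291] [246. 521.]
0.03 [337.06942371 171.35733537] [246. 514.]
```

View pics/c4.png

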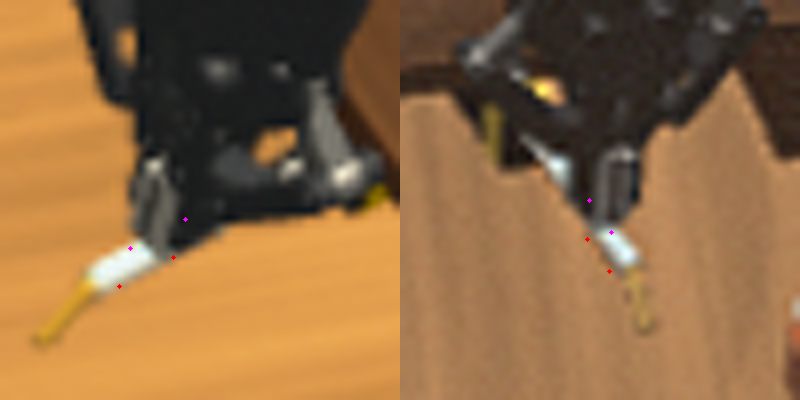

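>>> {"api": "move_arm", "payload": {"plan": [[[0,0,0],[0,0,0]],[[0,0,0],[0,0,0]],[[0,0,0],[0,0,0]],[[0,0,0],[0,0,0]],[[0,0,0],[0,0,0]],[[0,0,0],[0,0,0]],[[0,0,0.004],[0,0,0]],[[0,0,0.008],[0,0,0]],[[0,0,0.011],[0,0,0]],[[0,0,0.011],[0,0,0]],[[0,0,0.011],[0,0,0]]], "fingers": 0.085}}

```text
clock: 5.05
position: [0.5525, 0.3128, -0.0039]
tool_rot: [[-0.321, 0.947, -0.0], [0.947, 0.321, 0.001], [0.001, 0.0, -1.0]]
ft_force: [-0.1, 0.3, 0.2]
grip_width: 0.085
grip_force: 0.0
```

Run:
```python
from h import *
f=grab("wrist"); a=grab("scene"); b=grab("side"); s=sense(); print(s["position"],s["ft_force"],s["grip_width"])
c=lambda im,x,y,w,h,s: cv2.resize(im[y:y+h,x:x+w],None,fx=s,fy=s,interpolation=cv2.INTER_CUBIC)
o=np.hstack([c(a["img"],405,215,66,66,6)[:390,:390],c(b["img"],305,130,66,66,6)[:390,:390]])
o=np.vstack([o,cv2.resize(f["img"][230:480],(780,305))[:210]])
R=np.array(s["tool_rot"]);p=np.array(s["position"])
for k,g,x,y in ((0,a,405,215),(390,b,305,130)):
    for sy in (-.0425,.0425):
        for sx in (-.011,.011):
            u=(proj(g,p+R@[sx,sy,-.013])-[x,y])*6; cv2.circle(o,(int(u[0])+k,int(u[1])),2,(0,0,255),-1)
for sy in (-.0425,.0425):
        for sx in (-.011,.011):
            u=proj(f,p+R@[sx,sy,-.013]); cv2.circle(o,(int(u[0]*780/640),int((u[1]-230)*1.22)+390),3,(0,0,255),-1)
print(o.shape); cv2.imwrite("pics/c5.png",o)
```

```text
[ 0.55268627  0.31285373 -0.00359001] [-0.26369254  0.51993104 -0.36443175] 0.084756833714487
(600, 780, 3)
```

View pics/c5.png

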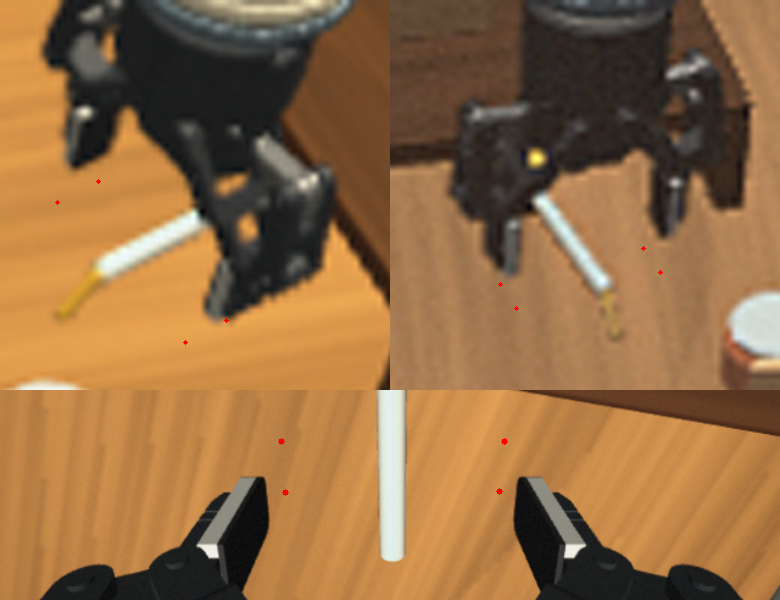

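Run:
```python
from h import *
a=grab("scene"); b=grab("side")
p1=tri(a,(440.8,268),b,(351.3,169.2)); p2=tri(a,(417.5,242.5),b,(325,175.5)); print(p1,p2)
s=sense(); R=np.array(s["tool_rot"]);p=np.array(s["position"])
for q in (p1,p2): print((R.T@(q[0]-p)).round(4))
print(s["joint_torque"],s["joint_pos"])
```

```text
(array([0.59978873, 0.32355869, 0.02889549]), np.float64(0.000443554308136147)) (array([0.51234278, 0.29447193, 0.02923173]), np.float64(2.7603470660099653e-05))
[-0.005   0.0481 -0.0324]
[-0.0044 -0.0441 -0.0329]
[-3.04437353e-04 -9.72874761e+01 -2.49899608e+01  3.81972626e-03
 -4.37948591e-03 -4.24924428e-05] [2.41065164e+01 4.35471462e+01 8.60982461e+01 5.16886445e-02
 5.03024343e+01 5.33017428e+00]
```

>>> {"api": "move_arm", "payload": {"plan": [[[0,0,0.004],[0,0,0]],[[0,0,0.008],[0,0,0]],[[0,0,0.0105],[0,0,0]],[[0,0,0.0105],[0,0,0]]]}}

```text
clock: 5.7
position: [0.5523, 0.3127, -0.0148]
tool_rot: [[-0.321, 0.947, -0.0], [0.947, 0.321, 0.001], [0.001, -0.0, -1.0]]
ft_force: [0.8, -1.3, 0.4]
grip_width: 0.0852
grip_force: 0.0
```

>>> {"api": "move_arm", "payload": {"plan": [[[0,0,0],[0,0,0]],[[0,0,0],[0,0,0]],[[0,0,0],[0,0,0]],[[0,0,0],[0,0,0]],[[0,0,0],[0,0,0]],[[0,0,0],[0,0,0]],[[0,0,0],[0,0,0]],[[0,0,0],[0,0,0]],[[0,0,0],[0,0,0]]], "fingers": 0.0, "newtons": 90}}

```text
clock: 6.6
position: [0.5526, 0.3128, -0.0142]
tool_rot: [[-0.321, 0.947, 0.0], [0.947, 0.321, 0.001], [0.001, 0.001, -1.0]]
ft_force: [0.1, -1.0, 1.1]
grip_width: 0.0067
grip_force: 87.9
```

>>> {"api": "move_arm", "payload": {"plan": [[[0,0,-0.003],[0,0,0]],[[0,0,-0.006],[0,0,0]],[[-0.013,-0.006,-0.006],[0,0,0]],[[-0.026,-0.013,-0.006],[0,0,0]],[[-0.04,-0.02,-0.006],[0,0,0]],[[-0.054,-0.027,-0.006],[0,0,0]],[[-0.068,-0.034,-0.006],[0,0,0]],[[-0.081,-0.04,-0.006],[0,0,0]],[[-0.095,-0.047,-0.006],[0,0,0]],[[-0.108,-0.054,-0.006],[0,0,0]],[[-0.122,-0.06,-0.006],[0,0,0]],[[-0.136,-0.067,-0.006],[0,0,0]],[[-0.136,-0.067,-0.006],[0,0,0]]]}}

```text
clock: 7.9
position: [0.5324, 0.1605, -0.0084]
tool_rot: [[-0.32, 0.947, -0.0], [0.947, 0.32, 0.001], [0.001, -0.0, -1.0]]
ft_force: [0.5, 0.2, -1.9]
grip_width: 0.0067
grip_force: 88.0
```

Run:
```python
from h import *
s=sense(); print(s["grip_width"],s["grip_force"],s["ft_force"],s["moment"])
g=grab("wrist"); im=g["img"]; cv2.imwrite("pics/w2.png",im)
a=grab("scene"); b=grab("side")
c=lambda im,x,y,w,h,s: cv2.resize(im[y:y+h,x:x+w],None,fx=s,fy=s,interpolation=cv2.INTER_CUBIC)
p=s["position"]; ua=proj(a,p).astype(int); ub=proj(b,p).astype(int); print(p,ua,ub)
o=np.hstack([c(a["img"],ua[0]-45,ua[1]-50,100,100,4),c(b["img"],ub[0]-50,ub[1]-60,100,100,4)])
o=np.vstack([o,cv2.resize(im,(800,600))[:200]]); cv2.imwrite("pics/c6.png",o); print(o.shape)
```

```text
0.006693475764796733 87.95667886734009 [ 0.46489651  0.1565351  -1.89794317] [-0.11799327 -0.05474757  0.06515501]
[ 0.53243119  0.16047602 -0.00841997] [367 266] [334 212]
(600, 800, 3)
```

View pics/c6.png

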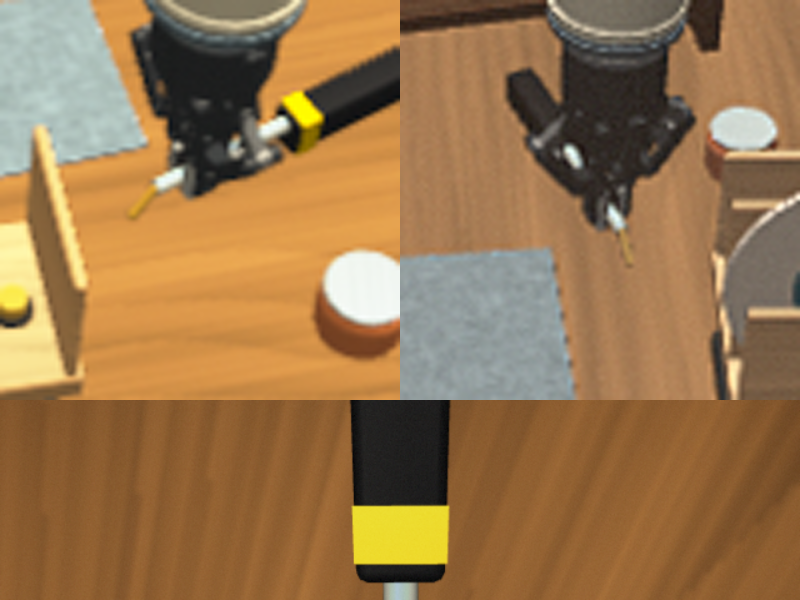

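Run:
```python
from h import *
f=grab("wrist"); p=np.array(sense()["position"]); q=onz(f,320,460,.035); print("handle front to TCP",np.linalg.norm((q-p)[:2]))
go((.52,.08,.03,100),(.4315,-.073,.03,92.3),(.4315,-.073,-.0085,92.3),(.4315,-.073,-.0112,92.3))
```

```text
handle front to TCP 0.06834794820009034
[-0.0742 -0.039  -0.0384] [ 0.0009 -0.0008  0.1527]
[-0.1906 -0.1719 -0.0387] [ 0.0009 -0.0009  0.2871]
[-0.1906 -0.172  -0.0002] [ 0.0009 -0.0009  0.2871]
[-0.1906 -0.172   0.0025] [ 0.0009 -0.0009  0.2871]
```

>>> {"api": "move_arm", "payload": {"plan": [[[-0.018,-0.01,-0.015],[0,0,0.04]],[[-0.037,-0.02,-0.03],[0,0,0.08]],[[-0.056,-0.03,-0.0385],[0,0,0.12]],[[-0.0742,-0.039,-0.0385],[0,0,0.153]],[[-0.094,-0.061,-0.0387],[0,0,0.175]],[[-0.113,-0.083,-0.0387],[0,0,0.2]],[[-0.132,-0.105,-0.0387],[0,0,0.22]],[[-0.152,-0.127,-0.0387],[0,0,0.245]],[[-0.171,-0.15,-0.0387],[0,0,0.265]],[[-0.1906,-0.172,-0.0387],[0,0,0.287]],[[-0.1906,-0.172,-0.0387],[0,0,0.287]],[[-0.1906,-0.172,-0.03],[0,0,0.287]],[[-0.1906,-0.172,-0.02],[0,0,0.287]],[[-0.1906,-0.172,-0.012],[0,0,0.287]],[[-0.1906,-0.172,-0.006],[0,0,0.287]],[[-0.1906,-0.172,-0.002],[0,0,0.287]],[[-0.1906,-0.172,0.001],[0,0,0.287]],[[-0.1906,-0.172,0.0028],[0,0,0.287]],[[-0.1906,-0.172,0.0028],[0,0,0.287]],[[-0.1906,-0.172,0.0028],[0,0,0.287]]]}}

```text
clock: 10.1
position: [0.4312, -0.0732, -0.0112]
tool_rot: [[-0.04, 0.999, 0.0], [0.999, 0.04, 0.001], [0.001, 0.0, -1.0]]
ft_force: [-0.9, 1.7, -0.1]
grip_width: 0.0066
grip_force: 88.2
```

Run:
```python
from h import *
s=sense(); print(s["position"],s["grip_width"],s["ft_force"],s["moment"])
```

```text
[ 0.43122302 -0.07323569 -0.01124091] 0.006641215434533158 [-0.91619852  1.73390356 -0.13827155] [0.16439317 0.00490665 0.06030689]
```

>>> {"api": "move_arm", "payload": {"plan": [[[0,0,0],[0,0,0]],[[0,0,0],[0,0,0]],[[0,0,0],[0,0,0]],[[0,0,0],[0,0,0]],[[0,0,0],[0,0,0]],[[0,0,-0.01],[0,0,0]],[[0,0,-0.03],[0,0,0]],[[0,0,-0.06],[0,0,0]],[[0,0,-0.1],[0,0,0]],[[0,0,-0.14],[0,0,0]],[[0.01,0,-0.18],[0,0,0]],[[0.04,0,-0.2],[0,0,0]],[[0.06,0,-0.2],[0,0,0]],[[0.06,0,-0.2],[0,0,0]]], "fingers": 0.06}}

```text
clock: 11.5
position: [0.4284, -0.0118, 0.19]
tool_rot: [[-0.042, 0.999, 0.002], [0.999, 0.042, 0.001], [0.001, 0.002, -1.0]]
ft_force: [-0.2, -0.0, 0.7]
grip_width: 0.0606
grip_force: 0.0
```

Run:
```python
from h import *
import pickle
s=sense(); f=grab("wrist"); a=grab("scene"); b=grab("side"); pickle.dump((f,a,b),open("p2.pkl","wb")); cv2.imwrite("pics/w3.png",f["img"])
print(s["position"],s["grip_width"])
h=cv2.cvtColor(f["img"],cv2.COLOR_BGR2HSV); m=cv2.inRange(h,(22,150,120),(35,255,255))
n,l,st,c=cv2.connectedComponentsWithStats(m)
for i in range(1,n):
    if st[i][4]>60: print("band",c[i],st[i],onz(f,*c[i],.033)); 
dk=cv2.inRange(h,(0,0,0),(180,255,50)); n,l,st,c=cv2.connectedComponentsWithStats(dk)
for i in range(1,n):
    if st[i][4]>800:
        r=cv2.minAreaRect(np.argwhere(l==i)[:,::-1].astype(np.float32)); print("dark",st[i],r); 
        print([onz(f,*u,.033).round(4)[:2] for u in cv2.boxPoints(r)],onz(f,*c[i],.033))
```

```text
[ 0.42839565 -0.01176128  0.18998767] 0.060566066694692604
band [320.41567696 182.40617577] [307 174  27  17 421] [0.42760361 0.00870519 0.033     ]
band [631.84161491 209.74223602] [623 198  17  23 322] [ 0.71514257 -0.00586789  0.033     ]
dark [ 307   78   28   96 2587] ((320.5, 125.5), (95.0, 27.0), 90.0)
[array([0.413 , 0.0952]), array([0.4353, 0.0961]), array([0.4395, 0.0177]), array([0.4152, 0.0168])] [0.42559387 0.05881405 0.033     ]
dark [ 466  151   72  145 4885] ((498.6361083984375, 222.01004028320312), (37.523677825927734, 151.59349060058594), 15.52410888671875)
[array([ 0.5726, -0.0949]), array([0.584 , 0.0487]), array([0.6173, 0.0412]), array([ 0.6109, -0.1046])] [ 0.59662628 -0.02044183  0.033     ]
dark [    0   292   640   188 54452] ((319.5, 385.5), (187.0, 639.0), 90.0)
[array([ 0.1158, -0.114 ]), array([ 0.7488, -0.0893]), array([ 0.8268, -0.3383]), array([ 0.0589, -0.3662])] [ 0.44017758 -0.26613919  0.033     ]
```

Run:
```python
from h import *
go((.4263,.0445,.05,92.3),(.4263,.0445,-.0135,92.3))
```

```text
[5.820e-02 1.000e-04 1.389e-01] [ 0.0002 -0.0007  0.0004]
[5.810e-02 1.000e-04 2.024e-01] [ 0.0002 -0.0007  0.0004]
```

>>> {"api": "move_arm", "payload": {"plan": [[[0.03,0,0.02],[0,0,0]],[[0.058,0,0.05],[0,0,0]],[[0.058,0,0.09],[0,0,0]],[[0.058,0,0.13],[0,0,0]],[[0.058,0,0.16],[0,0,0]],[[0.058,0,0.18],[0,0,0]],[[0.058,0,0.193],[0,0,0]],[[0.058,0,0.2],[0,0,0]],[[0.058,0,0.2023],[0,0,0]],[[0.058,0,0.2023],[0,0,0]],[[0.058,0,0.2023],[0,0,0]]]}}

```text
clock: 12.75
position: [0.4269, 0.0445, -0.0131]
tool_rot: [[-0.04, 0.999, 0.001], [0.999, 0.04, 0.001], [0.001, 0.001, -1.0]]
ft_force: [0.7, 0.2, -0.1]
grip_width: 0.0602
grip_force: 0.0
```

>>> {"api": "move_arm", "payload": {"plan": [[[0,0,0],[0,0,0]],[[0,0,0],[0,0,0]],[[0,0,0],[0,0,0]],[[0,0,0],[0,0,0]],[[0,0,0],[0,0,0]],[[0,0,0],[0,0,0]],[[0,0,0],[0,0,0]]], "fingers": 0.0, "newtons": 100}}

```text
clock: 13.45
position: [0.4267, 0.0446, -0.013]
tool_rot: [[-0.04, 0.999, 0.001], [0.999, 0.04, 0.001], [0.001, 0.001, -1.0]]
ft_force: [-1.4, 0.0, 16.6]
grip_width: 0.0222
grip_force: 97.8
```

Run:
```python
from h import *
s=sense(); print(s["clock"],s["position"],s["grip_width"],s["grip_force"],s["ft_force"],s["moment"])
```

```text
13.45 [ 0.42671629  0.04463631 -0.01297174] 0.022154485313987872 97.81708359718323 [-1.43281721  0.03642194 16.5857638 ] [-0.01806973  0.41057332 -0.02213814]
```

Run:
```python
from h import *
import pickle
a=pickle.load(open("scene0.pkl","rb")); b=pickle.load(open("side0.pkl","rb"))
h=cv2.cvtColor(b["img"],cv2.COLOR_BGR2HSV)[262:290,378:404]
m=cv2.inRange(h,(15,80,130),(35,255,255)); n,l,st,c=cv2.connectedComponentsWithStats(m)
for i in range(1,n):
  if st[i][4]>8: u=c[i]+[378,262]; print(u,st[i],onz(b,*u,.08),tri(a,(247.9,305.9),b,u))
go((.4267,.0446,.06,92.3),(.4267,.0446,.28,92.3),(.4752,-.1508,.28,177.3))
```

```text
[390.82051282 273.84615385] [10  9  7  7 39] [ 0.63825858 -0.15860017  0.08      ] (array([ 0.63892533, -0.15812939,  0.07863427]), np.float64(0.0012412703648829568))
[402.16666667 280.41666667] [23 15  3  8 12] [ 0.66243553 -0.18067855  0.08      ] (array([ 0.6546931 , -0.16931509,  0.08419165]), np.float64(0.02850352386304814))
[ 0.      0.0001 -0.073 ] [ 0.0013 -0.0008  0.0001]
[ 2.00e-04  4.00e-04 -2.93e-01] [ 0.0013 -0.0008  0.0001]
[-0.197   0.041  -0.2931] [ 1.6000e-03  4.0000e-04 -1.4835e+00]
```

>>> {"api": "move_arm", "payload": {"plan": [[[0,0,-0.002],[0,0,0]],[[0,0,-0.005],[0,0,0]],[[0,0,-0.01],[0,0,0]],[[0,0,-0.025],[0,0,0]],[[0,0,-0.045],[0,0,0]],[[0,0,-0.07],[0,0,0]],[[0,0,-0.1],[0,0,0]],[[0,0,-0.13],[0,0,0]],[[0,0,-0.16],[0,0,0]],[[0,0,-0.19],[0,0,0]],[[0,0,-0.22],[0,0,0]],[[0,0,-0.25],[0,0,0]],[[0,0,-0.275],[0,0,0]],[[0,0,-0.293],[0,0,0]],[[0,0,-0.293],[0,0,0]],[[0,0,-0.293],[0,0,0]]]}}

```text
clock: 15.05
position: [0.426, 0.0444, 0.2792]
tool_rot: [[-0.04, 0.999, 0.0], [0.999, 0.04, 0.001], [0.001, 0.0, -1.0]]
ft_force: [0.5, -1.1, -0.8]
grip_width: 0.0225
grip_force: 98.1
```

```bash
cat >> h.py <<'E'
def ft(n=8):
    F=[]
    for _ in range(n):
        s=sense(); F.append(np.r_[s["ft_force"],s["moment"]]); vision.grab_frame("side")
    F=np.array(F); print("ft",F.mean(0).round(3),"sd",F.std(0).round(3))
E
python3 - <<'E'
from h import *
ft()
s=sense(); print(s["position"],s["grip_width"])
go((.4752,-.1508,.28,177.3),(.4752,-.1508,.09,177.3))
E
```

```text
ft [ 0.098 -0.289 -1.355  0.019  0.013 -0.007] sd [0.428 0.837 0.431 0.03  0.03  0.031]
[0.42624215 0.04437996 0.27903056] 0.022164933340529814
[-0.197   0.0411 -0.0012] [ 4.0000e-04 -1.0000e-03 -1.4836e+00]
[-0.1972  0.0412  0.1888] [ 4.0000e-04 -1.0000e-03 -1.4836e+00]
```

>>> {"api": "move_arm", "payload": {"plan": [[[-0.02,0.004,0],[0,0,-0.13]],[[-0.04,0.008,0],[0,0,-0.26]],[[-0.06,0.012,0],[0,0,-0.39]],[[-0.08,0.016,0],[0,0,-0.52]],[[-0.1,0.02,0],[0,0,-0.65]],[[-0.12,0.024,0],[0,0,-0.78]],[[-0.14,0.028,0],[0,0,-0.91]],[[-0.155,0.032,0],[0,0,-1.04]],[[-0.17,0.036,0],[0,0,-1.17]],[[-0.185,0.038,0],[0,0,-1.3]],[[-0.197,0.04,0],[0,0,-1.42]],[[-0.197,0.04,0],[0,0,-1.4836]],[[-0.197,0.04,0.04],[0,0,-1.4836]],[[-0.197,0.04,0.08],[0,0,-1.4836]],[[-0.197,0.04,0.12],[0,0,-1.4836]],[[-0.197,0.04,0.15],[0,0,-1.4836]],[[-0.197,0.04,0.17],[0,0,-1.4836]],[[-0.197,0.04,0.18],[0,0,-1.4836]],[[-0.197,0.04,0.18],[0,0,-1.4836]],[[-0.197,0.04,0.18],[0,0,-1.4836]]]}}

```text
clock: 17.45
position: [0.4748, -0.1509, 0.0999]
tool_rot: [[-0.999, 0.047, 0.001], [0.047, 0.999, 0.001], [-0.001, 0.001, -1.0]]
ft_force: [0.4, -0.0, -0.0]
grip_width: 0.0223
grip_force: 98.1
```

Run:
```python
from h import *
ft()
s=sense(); p=np.array(s["position"]); R=np.array(s["tool_rot"]); print(p,R[:,0])
a=grab("scene"); b=grab("side")
t=p+R@[-.165,0,-.0175]; e=(.639,-.158,.08); print("tip pred",t, proj(a,t),proj(b,t),"stud",proj(a,e),proj(b,e))
ua=proj(a,t).astype(int); ub=proj(b,t).astype(int)
c=lambda im,x,y: cv2.resize(im[y-20:y+20,x-20:x+20],None,fx=10,fy=10,interpolation=cv2.INTER_CUBIC)
o=np.hstack([c(a["img"],*ua),c(b["img"],*ub)])
print("origins",ua-20,ub-20)
cv2.imwrite("pics/t1.png",o)
```

```text
ft [ 0.061 -0.271 -1.022  0.01   0.037  0.008] sd [0.323 0.255 0.729 0.034 0.043 0.024]
[ 0.47444489 -0.1507759   0.09956947] [-9.98890861e-01  4.70782127e-02 -8.30070835e-04]
tip pred [ 0.63924682 -0.15855467  0.11720642] [246.87983884 296.35716649] [393.17407676 263.93398588] stud [248.08621132 305.35690799] [391.07571465 273.64449916]
origins [226 276] [373 243]
```

View pics/t1.png

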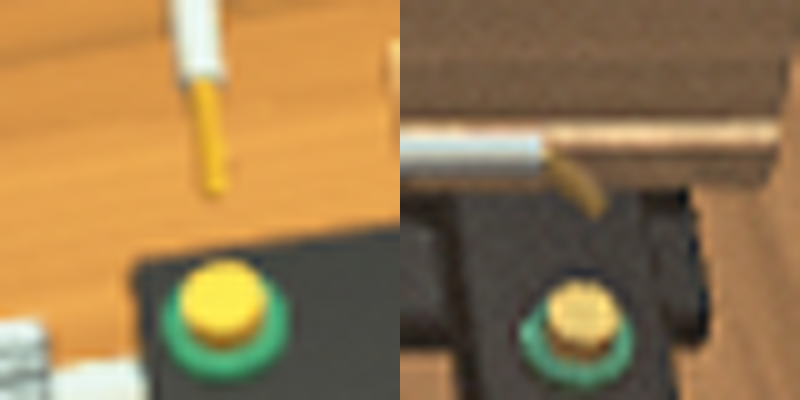

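Run:
```python
from h import *
a=grab("scene"); b=grab("side")
t=tri(a,(247.5,295.3),b,(392.8,264.5)); e=tri(a,(248.3,305.0),b,(391.3,273.8)); print(t,e,t[0]-e[0])
```

```text
(array([ 0.63755735, -0.15785691,  0.11627188]), np.float64(0.0031224337881113396)) (array([ 0.63901833, -0.15795385,  0.08028533]), np.float64(0.0015566221626143817)) [-1.46098025e-03  9.69394148e-05  3.59865547e-02]
```

>>> {"api": "move_arm", "payload": {"plan": [[[-0.001,0,0.01],[0,0,0]],[[-0.001,0,0.02],[0,0,0]],[[-0.001,0,0.028],[0,0,0]],[[-0.001,0,0.033],[0,0,0]],[[-0.001,0,0.033],[0,0,0]],[[-0.001,0,0.033],[0,0,0]]]}}

```text
clock: 18.65
position: [0.4753, -0.1507, 0.0661]
tool_rot: [[-0.999, 0.047, 0.0], [0.047, 0.999, 0.001], [-0.0, 0.001, -1.0]]
ft_force: [0.6, -0.1, -0.6]
grip_width: 0.0218
grip_force: 98.1
```

Run:
```python
from h import *
ft(10); print(sense()["position"])
```

```text
ft [ 0.128 -0.233 -1.083  0.021  0.01   0.007] sd [0.524 0.379 0.427 0.016 0.029 0.034]
[ 0.47534173 -0.15071251  0.06632068]
```

>>> {"api": "move_arm", "payload": {"plan": [[[0,0,0.002],[0,0,0]],[[0,0,0.0035],[0,0,0]],[[0,0,0.0045],[0,0,0]],[[0,0,0.0055],[0,0,0]],[[0,0,0.0055],[0,0,0]]]}}

```text
clock: 19.65
position: [0.4753, -0.1507, 0.0606]
tool_rot: [[-0.999, 0.047, 0.0], [0.047, 0.999, 0.001], [-0.0, 0.001, -1.0]]
ft_force: [-0.6, 0.8, -0.3]
grip_width: 0.0225
grip_force: 98.1
```

Run:
```python
from h import *
ft(10); print(sense()["position"])
```

```text
ft [ 0.375  0.007 -0.538  0.006 -0.041  0.001] sd [0.431 0.427 0.272 0.022 0.033 0.035]
[ 0.47537972 -0.15073869  0.06078492]
```

>>> {"api": "move_arm", "payload": {"plan": [[[0,0,0.0008],[0,0,0]],[[0,0,0.0015],[0,0,0]],[[0,0,0.0015],[0,0,0]]]}}

```text
clock: 20.45
position: [0.4752, -0.1507, 0.0591]
tool_rot: [[-0.999, 0.047, 0.0], [0.047, 0.999, 0.001], [-0.0, 0.001, -1.0]]
ft_force: [-1.0, 0.2, -0.5]
grip_width: 0.0221
grip_force: 98.1
```

Run:
```python
from h import *
ft(14); print(sense()["position"])
```

```text
ft [-0.648  0.243 -0.454  0.008 -0.047  0.021] sd [0.344 0.356 0.455 0.043 0.029 0.031]
[ 0.47536529 -0.15073294  0.05925326]
```

>>> {"api": "move_arm", "payload": {"plan": [[[0,0,0.001],[0,0,0]],[[0,0,0.002],[0,0,0]],[[0,0,0.002],[0,0,0]]]}}

```text
clock: 21.45
position: [0.4754, -0.1507, 0.0571]
tool_rot: [[-0.999, 0.047, 0.0], [0.047, 0.999, 0.001], [-0.0, 0.001, -1.0]]
ft_force: [-0.6, 0.7, -0.5]
grip_width: 0.0224
grip_force: 98.2
```

```bash
cat >> h.py <<'E'
def look(box,n=10,cam="scene"):
    """mean frame, ft averaged, yellow stats in box x,y,w,h"""
    F=[];I=0
    for _ in range(n):
        s=sense(); F.append(np.r_[s["ft_force"],s["moment"]]); g=grab(cam); I=I+g["img"].astype(float)/n
    F=np.array(F); print("ft",F.mean(0).round(3))
    return I
E
python3 - <<'E'
from h import *
import pickle
I=look(None,12,"scene"); a0=pickle.load(open("scene0.pkl","rb"))["img"].astype(float); a1=pickle.load(open("p2.pkl","rb"))[1]["img"].astype(float)
print(sense()["position"])
np.save("g_scene.npy",I)
for nm,J in (("rest",(a0+a1)/2),("now",I)):
    print(nm); print(J[297:316,244:253,2].round().astype(int)-J[297:316,244:253,0].round().astype(int))
E
```

```text
ft [-0.309 -0.435 -0.068 -0.042 -0.101 -0.033]
[ 0.4753014  -0.15067058  0.05722505]
rest
[[153 152 151 150 149 151 152 154 152]
 [150 150 151 152 151 152 152 152 152]
 [152 151 152 152 151 150 151 144 130]
 [144 132 123 111 102  89  82  70  56]
 [ 71  59  47  36  27  12   5   5   4]
 [  6   6  58 113 132 132  86   5   5]
 [ 31 131 162 168 168 168 166 104  -4]
 [ 81 159 170 171 172 170 170 138  27]
 [116 166 170 170 170 169 170 162  80]
 [124 170 170 170 170 170 169 172  81]
 [ 99 171 167 168 168 168 173 167  48]
 [ 28 133 167 171 172 168 159 120  22]
 [-10  68 118 135 138 128 117  60 -12]
 [-36  -1  46  88 100  69  37  -8 -40]
 [-42 -42 -23  -6  -2 -14 -32 -44 -40]
 [-23 -38 -42 -46 -48 -45 -42 -35 -20]
 [  0 -13 -22 -28 -30 -26 -22 -12  -2]
 [  5   4   0  -1  -2   2   2   3   5]
 [  6   6   6   5   4   6   5   6   5]]
now
[[152 148 147 184 178 157 152 153 153]
 [151 151 148 180 182 162 152 152 152]
 [152 152 148 178 184 163 151 144 131]
 [145 134 132 174 188 151  83  70  56]
 [ 71  58  70 154 189 138   5   5   4]
 [  5   5  33 141 190 141  10   5   5]
 [  5  -5  44 139 188 141   7 -18  -5]
 [-25  63 137 162 186 173 148  81 -30]
 [ 52 141 167 170 181 183 173 131  11]
 [109 169 170 172 167 175 171 161  76]
 [104 173 168 169 172 172 171 175  89]
 [ 83 172 168 168 169 169 171 165  40]
 [ 28 134 171 172 172 169 163 105  -1]
 [-35  12  97 144 139 117  78  14 -32]
 [-43 -41 -18  -5   8   3 -17 -35 -42]
 [-24 -37 -42 -46 -41 -39 -41 -34 -20]
 [  0 -13 -23 -28 -30 -26 -21 -12  -1]
 [  5   3   1  -1  -1   1   2   3   5]
 [  6   7   5   5   5   5   6   6   6]]
```

>>> {"api": "move_arm", "payload": {"plan": [[[0,0,-0.004],[0,0,0]],[[0,0,-0.009],[0,0,0]],[[0,0,-0.012],[0,0,0]],[[0,0,-0.012],[0,0,0]],[[0,0,-0.012],[0,0,0]],[[0,0,-0.008],[0,0,0]],[[0,0,-0.005],[0,0,0]],[[0,0,-0.003],[0,0,0]],[[0,0,-0.003],[0,0,0]],[[0,0,-0.003],[0,0,0]]]}}

```text
clock: 23.05
position: [0.4752, -0.1507, 0.0601]
tool_rot: [[-0.999, 0.047, 0.0], [0.047, 0.999, 0.001], [-0.0, 0.001, -1.0]]
ft_force: [-0.4, 0.4, -0.6]
grip_width: 0.0227
grip_force: 98.1
```

Run:
```python
from h import *
import pickle
I=look(None,8,"scene"); a0=pickle.load(open("scene0.pkl","rb"))["img"].astype(float); a1=pickle.load(open("p2.pkl","rb"))[1]["img"].astype(float)
print(sense()["position"])
def edge(J,c,r0=300,r1=308):
    q=J[r0:r1,c,2]-J[r0:r1,c,0]
    i=max(k for k in range(len(q)-1) if q[k]<80<=q[k+1]); return r0+i+(80-q[i])/(q[i+1]-q[i])
G=np.load("g_scene.npy")
for c in (245,246,250,251): print(c,[round(edge(J,c),2) for J in ((a0+a1)/2,I,G)])
```

```text
ft [ 0.118  0.064 -0.851  0.012 -0.061 -0.002]
[ 0.47542335 -0.15074915  0.06030993]
245 [np.float64(302.59), np.float64(303.27), np.float64(304.22)]
246 [np.float64(302.2), np.float64(302.62), np.float64(303.38)]
250 [np.float64(301.93), np.float64(302.42), np.float64(303.52)]
251 [np.float64(302.76), np.float64(303.34), np.float64(304.0)]
```

>>> {"api": "move_arm", "payload": {"plan": [[[0,0,-0.01],[0,0,0]],[[0,0,-0.04],[0,0,0]],[[0,0,-0.08],[0,0,0]],[[0,0,-0.12],[0,0,0]],[[0,0,-0.16],[0,0,0]],[[0,0,-0.2],[0,0,0]],[[0,0,-0.23],[0,0,0]],[[0,0,-0.23],[0,0,0]],[[-0.001,0.03,-0.23],[0,0,0]],[[-0.002,0.065,-0.23],[0,0,0]],[[-0.003,0.1,-0.23],[0,0,0]],[[-0.0044,0.1249,-0.23],[0,0,0]],[[-0.0044,0.1249,-0.23],[0,0,0]],[[-0.0044,0.1249,-0.2],[0,0,0]],[[-0.0044,0.1249,-0.16],[0,0,0]],[[-0.0044,0.1249,-0.12],[0,0,0]],[[-0.0044,0.1249,-0.08],[0,0,0]],[[-0.0044,0.1249,-0.055],[0,0,0]],[[-0.0044,0.1249,-0.042],[0,0,0]],[[-0.0044,0.1249,-0.042],[0,0,0]]]}}

```text
clock: 25.45
position: [0.484, -0.0265, 0.1006]
tool_rot: [[-0.999, 0.047, -0.004], [0.047, 0.999, 0.001], [0.004, 0.001, -1.0]]
ft_force: [0.4, -0.3, -0.1]
grip_width: 0.0222
grip_force: 98.4
```

Run:
```python
from h import *
import pickle
I=look(None,4,"scene"); np.save("s_hover2.npy",I)
s=sense(); p=np.array(s["position"]); R=np.array(s["tool_rot"]); a=pickle.load(open("scene0.pkl","rb")); t=p+R@[-.165,0,-.0173]
print(p,t,proj(a,t),"stud",proj(a,(.6505,-.034,.106)))
r0,c0=284,297
print((I[r0:r0+17,c0:c0+13,2]-I[r0:r0+17,c0:c0+13,0]).round().astype(int))
```

```text
ft [ 0.294  0.205 -0.793  0.001  0.043 -0.026]
[ 0.48608727 -0.02649107  0.10325049] [ 0.65087299 -0.03429342  0.12083112] [303.54637273 289.77344275] stud [303.54463117 293.33330209]
[[104  92  93  92 106 130 180 160 114  93  92  92  97]
 [ 98  90  91  90  99 124 177 163 116  92  94  94  95]
 [ 98  91  93  94  97 120 174 169 122  99  98  99 100]
 [101  99 100 100 100 118 169 176 128  99  98  96  96]
 [111 110 101  99  98 117 152 166 124  95  94  93  93]
 [108 107  96  96  94 103 124 124 102  95  96  96  95]
 [103 105  96 103 120 138 152 151 136 114 100 100 100]
 [100 104 106 131 158 170 174 174 170 142 112 102 101]
 [ 96 106 112 156 173 174 174 175 173 165 138 108 100]
 [110 114  83 162 174 173 172 172 170 173 157  92 105]
 [124  93  47 160 172 170 170 170 170 172 158  43 102]
 [ 86  60  36 121 171 173 170 171 175 172 112  26  96]
 [ 69  53  39  80 122 150 162 158 148 131  84  23  99]
 [ 72  56  26  42  80 103 107 104 104  87  45  24 104]
 [ 71  66  39  12  36  58  65  66  57  32  10  43 105]
 [ 73 102  92  18   8  16  21  22  14   6  35  89 106]
 [ 75 109 110  98  62  16   4   4  35  52  88 105 103]]
```

>>> {"api": "move_arm", "payload": {"plan": [[[0,0,0.005],[0,0,0]],[[0,0,0.009],[0,0,0]],[[0,0,0.012],[0,0,0]],[[0,0,0.014],[0,0,0]],[[0,0,0.016],[0,0,0]],[[0,0,0.0172],[0,0,0]],[[0,0,0.0172],[0,0,0]],[[0,0,0.0172],[0,0,0]]]}}

```text
clock: 26.45
position: [0.4856, -0.0262, 0.0852]
tool_rot: [[-0.999, 0.047, 0.0], [0.047, 0.999, 0.001], [-0.0, 0.001, -1.0]]
ft_force: [0.3, 0.0, 0.2]
grip_width: 0.0223
grip_force: 98.4
```

```bash
cat > e.py <<'E'
from h import *
import sys,pickle
def cmp(H,I,r0,r1,c0,cols):
    D=lambda J:J[r0:r1,c0:c0+13,2]-J[r0:r1,c0:c0+13,0]
    print(D(I).round().astype(int))
    # column sums: less yellow on top => drop in px
    for c in cols:
        q=D(H)[:,c-c0]; w=D(I)[:,c-c0]; print(c,"d=",((q-w).sum()/75).round(2))
E
python3 - <<'E'
from e import *
H=np.load("s_hover2.npy"); I=look(None,8,"scene"); np.save("s_p2.npy",I); print(sense()["position"])
cmp(H,I,288,296,297,(300,301,302,305,306,307))
E
```

```text
ft [-0.405  0.264 -0.45  -0.01  -0.061 -0.001]
[ 0.48561758 -0.02618303  0.08517432]
[[111 109 101  99 100 123 178 160 116  95  94  94  93]
 [108 107  96  96  95 119 175 171 121  96  96  96  95]
 [102 105  96  96  97 119 172 176 126  98  99 100 100]
 [100 104  99 111 133 155 172 187 162 127 108 102 101]
 [ 96 106 106 142 166 176 175 169 163 161 134 105 100]
 [110 114  81 161 173 174 174 163 167 172 155  83 104]
 [125  93  78 163 174 173 174 174 172 172 160  44 102]
 [ 86  61  61 151 174 171 171 170 170 174 142  26  97]]
300 d= 0.12
301 d= 0.64
302 d= 0.08
305 d= 0.31
306 d= 0.47
307 d= -0.27
```

>>> {"api": "move_arm", "payload": {"plan": [[[0,0,-0.01],[0,0,0]],[[0,0,-0.04],[0,0,0]],[[0,0,-0.08],[0,0,0]],[[0,0,-0.118],[0,0,0]],[[0,0,-0.118],[0,0,0]],[[0,0,-0.118],[0,0,0]],[[0,0.024,-0.118],[0,0,0]],[[0,0.048,-0.118],[0,0,0]],[[0,0.048,-0.118],[0,0,0]],[[0,0.048,-0.118],[0,0,0]],[[0,0.048,-0.08],[0,0,0]],[[0,0.048,-0.05],[0,0,0]],[[0,0.048,-0.03],[0,0,0]],[[0,0.048,-0.018],[0,0,0]],[[0,0.048,-0.018],[0,0,0]],[[0,0.048,-0.018],[0,0,0]]]}}

```text
clock: 28.45
position: [0.4877, 0.0213, 0.1032]
tool_rot: [[-0.999, 0.048, -0.0], [0.048, 0.999, 0.001], [0.001, 0.001, -1.0]]
ft_force: [-0.8, 0.1, -0.9]
grip_width: 0.0224
grip_force: 98.5
```

Run:
```python
from h import *
import pickle
I=look(None,5,"scene"); np.save("s_hover3.npy",I)
s=sense(); p=np.array(s["position"]); R=np.array(s["tool_rot"]); a=pickle.load(open("scene0.pkl","rb")); t=p+R@[-.165,0,-.0173]
print(p,t,proj(a,t),"stud",proj(a,(.6527,.014,.106)))
r0,c0=281,318
print((I[r0:r0+17,c0:c0+13,2]-I[r0:r0+17,c0:c0+13,0]).round().astype(int))
```

```text
ft [-0.047  0.063 -1.047  0.004  0.023 -0.011]
[0.48820222 0.02166671 0.10380896] [0.65299327 0.01388477 0.12134863] [325.04068865 286.59788311] stud [324.77208885 290.34370802]
[[ 95  95  91  90  91 116 158 185 130  95  96  95 108]
 [100 106 100  91  91 115 152 187 135  97  94  93 103]
 [100 107 105  91  92 113 145 186 142 103  96  96  99]
 [ 99 100 103  97  97 113 136 184 151 110  98  98  98]
 [102  97 103 100  99 106 119 155 134 106  99 100  99]
 [108 100 101  95  95  97 111 119 106  97  95  96  96]
 [114  99 108 113 113 129 146 146 135 118 102  97  98]
 [118  99 102 125 148 167 175 174 170 156 123 101 102]
 [122 100  96 130 169 174 173 174 173 171 148 115 104]
 [119 116 114 140 173 172 172 171 170 171 161 103 106]
 [ 84 103 114 149 176 173 172 171 171 171 160  62 104]
 [ 67  69  70 100 165 172 171 171 172 172 124  36  98]
 [ 69  67  66  78 117 143 156 157 150 136  88  23  93]
 [ 69  69  67  64  79  97 102 104 103  87  45  24  98]
 [ 70  68  67  49  35  57  65  65  57  33  11  41 104]
 [ 71  72  69  48   7  16  22  21  14   6  37  94 106]
 [ 70  71  88  94  64  17   5   4  38  55  95 106 102]]
```

>>> {"api": "move_arm", "payload": {"plan": [[[0,0,0.005],[0,0,0]],[[0,0,0.009],[0,0,0]],[[0,0,0.012],[0,0,0]],[[0,0,0.0145],[0,0,0]],[[0,0,0.0165],[0,0,0]],[[0,0,0.0178],[0,0,0]],[[0,0,0.0178],[0,0,0]],[[0,0,0.0178],[0,0,0]]]}}

```text
clock: 29.5
position: [0.4879, 0.0218, 0.0855]
tool_rot: [[-0.999, 0.047, 0.0], [0.047, 0.999, 0.001], [-0.0, 0.001, -1.0]]
ft_force: [-0.1, -0.7, -0.5]
grip_width: 0.022
grip_force: 98.5
```

Run:
```python
from e import *
H=np.load("s_hover3.npy"); I=look(None,8,"scene"); print(sense()["position"])
cmp(H,I,284,293,318,(322,327))
```

```text
ft [ 0.018 -0.167 -0.333 -0.005 -0.088  0.007]
[0.48789064 0.02176624 0.08542701]
[[ 98 100 103  97  98 119 174 172 125  98  98  98  98]
 [102  97 103 100  99 118 170 175 125  96  98 100  99]
 [108 100 101  96  95 117 162 186 130  94  96  96  96]
 [114 100 108 105  93 115 157 191 136  99  95  97  98]
 [118  99 102 117 130 153 167 188 166 134 112 101 102]
 [122 100  96 128 166 176 170 186 182 165 138 105 105]
 [119 116 115 140 173 175 175 171 174 170 157  87 106]
 [ 84 104 114 157 174 173 173 174 172 171 159  67 103]
 [ 67  69  70 136 176 172 171 171 171 173 145  40  98]]
322 d= 0.44
327 d= 0.97
```

>>> {"api": "move_arm", "payload": {"plan": [[[0,0,-0.01],[0,0,0]],[[0,0,-0.04],[0,0,0]],[[0,0,-0.08],[0,0,0]],[[0,0,-0.12],[0,0,0]],[[0,0,-0.16],[0,0,0]],[[0,0,-0.195],[0,0,0]],[[0,0,-0.195],[0,0,0]],[[0.006,0.002,-0.195],[0,0,0.13]],[[0.012,0.004,-0.195],[0,0,0.26]],[[0.018,0.006,-0.195],[0,0,0.39]],[[0.024,0.008,-0.195],[0,0,0.52]],[[0.03,0.01,-0.195],[0,0,0.65]],[[0.036,0.012,-0.195],[0,0,0.78]],[[0.042,0.014,-0.195],[0,0,0.91]],[[0.048,0.016,-0.195],[0,0,1.04]],[[0.054,0.018,-0.195],[0,0,1.17]],[[0.06,0.02,-0.195],[0,0,1.3]],[[0.0622,0.02,-0.195],[0,0,1.42]],[[0.0622,0.02,-0.195],[0,0,1.4835]],[[0.0622,0.02,-0.195],[0,0,1.4835]]]}}

```text
clock: 31.9
position: [0.4261, 0.0445, 0.2803]
tool_rot: [[-0.039, 0.999, -0.0], [0.999, 0.039, 0.001], [0.001, -0.0, -1.0]]
ft_force: [0.1, -0.0, -0.5]
grip_width: 0.0223
grip_force: 98.5
```

Run:
```python
from h import *
ft(6); s=sense(); print(s["clock"],s["position"]); go((.4267,.0446,.005,92.3),(.4267,.0446,-.012,92.3))
```

```text
ft [-0.06   0.42  -0.973 -0.008 -0.02   0.001] sd [0.672 0.327 0.386 0.028 0.024 0.028]
32.2 [0.42658703 0.04447205 0.28038135]
[-1.000e-04  0.000e+00  2.754e-01] [ 0.0003 -0.0009  0.001 ]
[-1.000e-04  0.000e+00  2.924e-01] [ 0.0003 -0.0009  0.001 ]
```

>>> {"api": "move_arm", "payload": {"plan": [[[0,0,0.04],[0,0,0]],[[0,0,0.08],[0,0,0]],[[0,0,0.12],[0,0,0]],[[0,0,0.16],[0,0,0]],[[0,0,0.2],[0,0,0]],[[0,0,0.23],[0,0,0]],[[0,0,0.255],[0,0,0]],[[0,0,0.27],[0,0,0]],[[0,0,0.28],[0,0,0]],[[0,0,0.286],[0,0,0]],[[0,0,0.29],[0,0,0]],[[0,0,0.2915],[0,0,0]],[[0,0,0.2925],[0,0,0]],[[0,0,0.2925],[0,0,0]],[[0,0,0.2925],[0,0,0]]]}}

```text
clock: 33.7
position: [0.4269, 0.0448, -0.0118]
tool_rot: [[-0.04, 0.999, 0.001], [0.999, 0.04, 0.001], [0.001, 0.001, -1.0]]
ft_force: [0.0, 0.3, -1.2]
grip_width: 0.0223
grip_force: 98.7
```

Run:
```python
from h import *
ft(4); s=sense(); print(s["clock"],s["position"])
```

```text
ft [-0.268  0.297 -0.89   0.039 -0.012 -0.021] sd [0.672 0.275 0.507 0.034 0.018 0.029]
33.9 [ 0.42678608  0.04476597 -0.01196326]
```

>>> {"api": "move_arm", "payload": {"plan": [[[0,0,0.0005],[0,0,0]],[[0,0,0.001],[0,0,0]],[[0,0,0.001],[0,0,0]]]}}

```text
clock: 34.2
position: [0.4268, 0.0448, -0.0129]
tool_rot: [[-0.04, 0.999, 0.001], [0.999, 0.04, 0.001], [0.001, 0.001, -1.0]]
ft_force: [-1.0, 0.3, 7.5]
grip_width: 0.0222
grip_force: 99.8
```

Run:
```python
from h import *
ft(4); s=sense(); print(s["clock"],s["position"])
```

```text
ft [-0.986  0.22   6.694  0.019  0.152 -0.025] sd [0.393 0.467 0.444 0.013 0.026 0.046]
34.4 [ 0.42671817  0.04476293 -0.01294902]
```

>>> {"api": "move_arm", "payload": {"plan": [[[0,0,-0.0003],[0,0,0]],[[0,0,-0.0003],[0,0,0]],[[0,0,-0.0003],[0,0,0]],[[0,0,-0.0003],[0,0,0]],[[0,0,-0.0003],[0,0,0]],[[0,0,-0.0003],[0,0,0]],[[0,0,-0.01],[0,0,0]],[[0,0,-0.03],[0,0,0]],[[0,0,-0.06],[0,0,0]],[[0,0,-0.1],[0,0,0]],[[0,0,-0.14],[0,0,0]],[[-0.02,0,-0.18],[0,0,0]],[[-0.057,0,-0.203],[0,0,0]],[[-0.057,0,-0.203],[0,0,0]],[[-0.057,0,-0.203],[0,0,0]]], "fingers": 0.065}}

```text
clock: 35.9
position: [0.4288, -0.0128, 0.1907]
tool_rot: [[-0.038, 0.999, 0.002], [0.999, 0.038, 0.001], [0.001, 0.002, -1.0]]
ft_force: [-0.1, 0.2, 0.1]
grip_width: 0.065
grip_force: 0.0
```

Run:
```python
from h import *
import pickle
s=sense(); f=grab("wrist"); a=grab("scene"); b=grab("side"); print(s["position"],s["grip_width"])
h=cv2.cvtColor(f["img"],cv2.COLOR_BGR2HSV); m=cv2.inRange(h,(22,150,120),(35,255,255))
n,l,st,c=cv2.connectedComponentsWithStats(m)
for i in range(1,n):
    if st[i][4]>60: print("band",onz(f,*c[i],.033))
dk=cv2.inRange(h,(0,0,0),(180,255,50)); n,l,st,c=cv2.connectedComponentsWithStats(dk)
for i in range(1,n):
    if st[i][4]>800:
        r=cv2.minAreaRect(np.argwhere(l==i)[:,::-1].astype(np.float32)); print("dark",st[i],[onz(f,*u,.033).round(4)[:2] for u in cv2.boxPoints(r)])
# what changed elsewhere
_,a1,b1=pickle.load(open("p2.pkl","rb"))
for nm,x,y in (("scene",pickle.load(open("scene0.pkl","rb")),a),("side",pickle.load(open("side0.pkl","rb")),b)):
    d=(cv2.blur(cv2.absdiff(x["img"],y["img"]).max(2),(3,3))>25).astype(np.uint8); n,l,st,c=cv2.connectedComponentsWithStats(d)
    print(nm,[list(map(int,st[i])) for i in range(1,n) if st[i][4]>15])
```

```text
[ 0.42882651 -0.01281148  0.19067926] 0.06501991769769888
band [0.42794503 0.00929496 0.033     ]
band [ 0.71504647 -0.00547404  0.033     ]
band [ 0.71103559 -0.074079    0.033     ]
dark [ 307   76   28   97 2607] [array([0.4137, 0.0957]), array([0.436 , 0.0965]), array([0.44  , 0.0174]), array([0.4156, 0.0165])]
dark [ 466  149   71  146 4852] [array([ 0.5731, -0.0949]), array([0.5843, 0.0484]), array([0.6172, 0.041 ]), array([ 0.6109, -0.1045])]
dark [    0   294   640   186 54646] [array([ 0.1146, -0.1167]), array([ 0.7503, -0.094 ]), array([ 0.8269, -0.3416]), array([ 0.0571, -0.3671])]
scene [[220, 0, 152, 200, 15026], [473, 0, 68, 77, 2908], [252, 225, 85, 27, 835], [415, 238, 44, 30, 297]]
side [[5, 0, 328, 239, 33896], [272, 154, 70, 45, 1601], [295, 218, 14, 66, 485]]
```

```bash
python3 -c "
from rig import workorder; print(workorder.hand_in())"
```

```text
the job is handed in; nothing more can be done
None
```

I handed the job in at about 36 s: all three studs were pressed in order and the probe is lying flat on the mat, released. One flaw: my first press on the green-collared stud went to about 5.7 of its 6 mm, so I released it and pressed it again to about 2.5 mm before moving on.

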